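# Sort the tagged table markers into their trays

## Robot

A 6-joint arm with a two-finger parallel gripper is mounted at the origin on a cart in front of the work surface, level with it; the furniture and walls round the work are solid. World frame = base frame: x ahead of the robot, y to its left, z up, the work surface at z = 0. Lengths are in m, angles in degrees, forces in N, time in s.
With the tool pointing down it reaches from about 0.25 to 0.8 m from the base axis. Payload 8.5 kg.
Tool frame: the origin (TCP) lies at the very end of the fingers, on their centre line; the grasp point (between the pads) lies 19 mm behind it (bot.tcp_to_grasp is the distance from the TCP to the grasp point, in m); z points along the fingers, x is the direction in which the jaws open and shut, and the axes are right-handed (so a half turn about z gives the same grasp; the last joint's range is limited). The gripper opens to 85 mm and grips with 20 to 120 N. Pads are 22 mm wide; open, the fingers measure 114 mm over their backs; the gripper's body (76 mm by 85 mm) begins 54 mm behind the grasp point. The pads swing forward as they close: fully open they stand 13 mm farther back than shut.
Start: joints at [70.417, 13.648, -0.773, 75.585, 0, 90], TCP at [0.176, 0.495, 0.231] pointing down, gripper open.
Joint ranges: [-152.45, 152.45], [-59.26, 108.67], [-65.41, 83.53], [-104.44, 129.93], [-82.83, 76.93], [-180, 180]. Speed limits (degrees/s): [127.2, 127.2, 159.86, 180, 180, 180].

## Interface

Orientations are given as [roll, pitch, yaw] about the fixed x, y, z axes, in that order (R = Rz(yaw) Ry(pitch) Rx(roll)).
In Python, from cell import bot gives the robot as it stands.
- The arm moves only by the tool jog_arm, never from a script. Its arguments are lists of equal length, an entry for each row: "claw": the finger opening in mm, from 0 to 85.4; "travel": the shift along the tool's x, y, z in units of 50 mm (1.0 is 50 mm), a list of three; "angular": the turn, a rotation vector about the tool's x, y, z in units of 10 degrees (1.0 is 10 degrees), a list of three. In form: {"claw": [claw, ...], "travel": [[x, y, z], ...], "angular": [[ax, ay, az], ...]}. A call has 1 to 5 rows; each row is the pose to reach, as a shift and turn from the pose commanded when the call began, along the tool's axes at that moment; what a row does not reach only later rows make up. A row lasts 1/8 s, in which the tool goes at most 62.5 mm and 10.7 degrees, less where a joint would pass 70% of its speed; a pose out of reach is approached as far as the arm can. A call with a gripper value outside its range is refused whole. The fingers move at their own pace and stop on an object; the grip force is fixed at half the most. Time passes only in rows, so rows that repeat a pose let the fingers close. It gives the time, the measured TCP pose, the force and the opening at its end, in the units of the state.
- bot.read_state(): the state, without advancing time (a new reading comes with each control period).
- bot.capture(name): name is "scene" or "top" or "wrist"; returns the picture (480x640x3 uint8, red, green, blue); there is no depth.
- bot.camera_params(name): a dict with "vfov" (degrees; the focal length in pixels is half the picture's height over the tangent of half this angle, whatever the lens; pixels are square), "cx", "cy" (the principal point, pixels), "dist_coeffs" ([k1, k2, p1, p2, k3] as OpenCV has them; the pictures are not rectified), "extrinsics" (4x4, takes a point from camera to world coordinates). Camera axes: x right, y up, looking along -z (the intrinsics and any distortion apply to the point x, -y, -z); pixel columns grow to the right and rows downward; lengths in m; the calibration is good to about 2 mm. A picture is of the moment at which its call begins: read the wrist's pose just before it. camera_params takes no time and is no camera call; for the wrist camera it gives the pose at the moment of the call.
- bot.finish_job(): hands the job in, once; it reports no verdict.
The state is a dict: "time": time; "joint_positions": joint angles; "joint_vel": joint speeds; "joint_torque": joint torques, N m; "position": TCP position; "tcp_rot": TCP orientation; "force": force on the tool from outside, world axes, zero at the start; "moment": the same for the moment, N m; "gripper_width": finger opening in m.
Only numpy, scipy, OpenCV 4.12 (cv2) and the standard library are available. Lean on these libraries where they do the work, as an engineer would, in place of code of your own. Each camera call takes 0.05 s, during which the arm holds its last target.

## Task

Sort the two tagged wooden table markers from the slanted drying rack: lay each one face up in the tray that carries the same steel tag (the round disc means back in service, the straight bar means to be repaired), setting it down gently rather than letting it drop or flop, and press it down level until the tray's stiff lift plate is fully home. Leave the plain marker in the rack and the cup and timer where they stand.

Things in the scene. Friction and masses are not known exactly. Their poses are not given: they have to be found in the camera images.
- rack: Fixed steel-rod drying rack, 430 mm wide (y). Origin on the counter under the middle rest, x to its back. Three dark wooden rests (24 mm wide rails) at y = -125, 0, 125 mm slope 35 degrees, rising to the back; an 8 mm thick lip at the lower end stands 12 mm above the rail. A board shelf with jars roofs the back half: underside 236 mm up, front edge at x = +5 mm.
- tray_round: Fixed wooden tray; a round dark steel disc (26 mm) on its front tab at x = -78 mm. Origin on the counter under the nest's centre. Nest 106 (x) x 66 (y) mm, guides 6 mm thick, tops 22 mm up: walls at both x ends, and on the y sides only 18 mm at each end (70 mm gap for fingers). Base 84 mm wide, top at 6 mm; lift plate 78 x 40 mm, top at 16 mm when up, 8 mm when home.
- tray_bar: Fixed wooden tray, the same as tray_round in every size, but the front tab carries a straight dark steel bar (42 x 10 mm, along y).
- lift_round (a joint): Stiff lift plate of tray_round: 0 = up, 0.008 m = fully home. About 4 N pushes it down; it stays where it is left.
- lift_bar (a joint): Stiff lift plate of tray_bar: the same.
- marker_round: Light wooden table marker, block 100 (x) x 60 (y) x 16 (z) mm, 90 g, a flush round dark steel disc 26 mm across on its face, 28 mm from centre towards -x. Origin at the centre of its underside, z out of the marked face. Starts face up on one of the rack's sloping rests, x up the slope, its long edges overhanging the rail by 18 mm each side.
- marker_bar: The same table marker, but with a flush straight dark steel bar 42 x 10 mm (along y) on its face, 28 mm from centre towards -x.
- marker_plain: The same table marker without any tag; it lies on the remaining rest and stays there.
- flour_cup_front: Bystander: loose small steel cup of flour, 71 mm wide, 42 mm high, between the trays. Origin at the centre of its underside.
- dial_timer: Bystander: loose round kitchen timer with a red dial, 66 mm wide, 55 mm high, on the left. Origin at the centre of its underside.

How it is judged:
By the outcome, as a careful person would: the job done as asked, in the order asked, and still so for the second after the job is handed in, with the robot touching nothing.
It also fails if it takes over 64 s, if anything falls off the work surface, if the arm or the gripper's body presses on something with over 40 N, if the wrist force passes 120 N, or if a joint passes its speed limit or range.

## Working session

There is one attempt and no reset: what is moved stays moved. The work goes in short steps, Python scripts to look and compute and a tool call to move; the robot and the scene stay as the last step left them, time stands still between calls to the robot, and variables do not carry over. Pictures are saved under pics/ and viewed, and the job is handed in when it is done.

Besides the shell and the picture viewer there is one more tool, called after "Request:" by a JSON object that holds its "name" and its "arguments". jog_arm: Moves the arm, as the interface text tells. Its arguments: {"type":"object","properties":{"claw":{"type":"array"},"travel":{"type":"array"},"angular":{"type":"array"}},"required":["claw","travel","angular"]}

```bash
ls; mkdir -p pics; python3 - <<'E'
from cell import bot
import cv2
print(bot.read_state())
for n in ["scene","top","wrist"]:
    p=bot.camera_params(n); print(n,p)
    im=bot.capture(n); cv2.imwrite(f"pics/{n}0.png",im[:,:,::-1])
E
```

```text
pics
{'time': 0.0, 'joint_positions': array([ 7.04197654e+01,  1.36810199e+01, -8.16734148e-01,  7.55857438e+01,
        1.02883491e-03,  9.00010342e+01]), 'joint_vel': array([-0.01509754, -0.10280632,  0.07820311, -0.02876187,  0.00916986,
        0.1165418 ]), 'joint_torque': array([-8.79043855e-04, -5.38775468e+01,  3.46439016e+01,  1.86982099e-02,
       -3.31555370e-07,  2.65391719e-06]), 'position': array([0.17579376, 0.49424211, 0.23067848]), 'tcp_rot': array([-1.79998973e+02,  8.34979098e-02,  7.04187311e+01]), 'force': array([ 0.05969763, -1.06294727,  0.83559134]), 'moment': array([-0.01630299,  0.00879635,  0.02286759]), 'gripper_width': 0.08528669733677965}
scene {'vfov': 47.44196564068298, 'cx': 317.0117012384249, 'cy': 236.29966510063534, 'dist_coeffs': array([-0.17149798,  0.        ,  0.        ,  0.        ,  0.        ]), 'extrinsics': array([[ 0.68755176,  0.49599809, -0.53033807, -0.00354156],
       [-0.72583885,  0.44858131, -0.52147173, -0.47123776],
       [-0.02074924,  0.74347879,  0.66843755,  0.80906337],
       [ 0.        ,  0.        ,  0.        ,  1. 
[... 271 characters left out ...]
165 ,  0.01168138, -0.02074776,  0.08751403],
       [-0.01906078,  0.12957918,  0.99138586,  1.15825358],
       [ 0.        ,  0.        ,  0.        ,  1.        ]])}
wrist {'vfov': 59.09291830621755, 'cx': 320.16929786530056, 'cy': 235.23290895353404, 'dist_coeffs': array([-0.09037832,  0.        ,  0.        ,  0.        ,  0.        ]), 'extrinsics': array([[ 3.34310801e-01, -9.05461442e-01, -2.61487792e-01,
         1.09252722e-01],
       [ 9.42462884e-01,  3.21189677e-01,  9.27410565e-02,
         5.17827267e-01],
       [ 1.37285442e-05, -2.77446875e-01,  9.60740980e-01,
         3.73336079e-01],
       [ 0.00000000e+00,  0.00000000e+00,  0.00000000e+00,
         1.00000000e+00]])}
```

View pics/scene0.png

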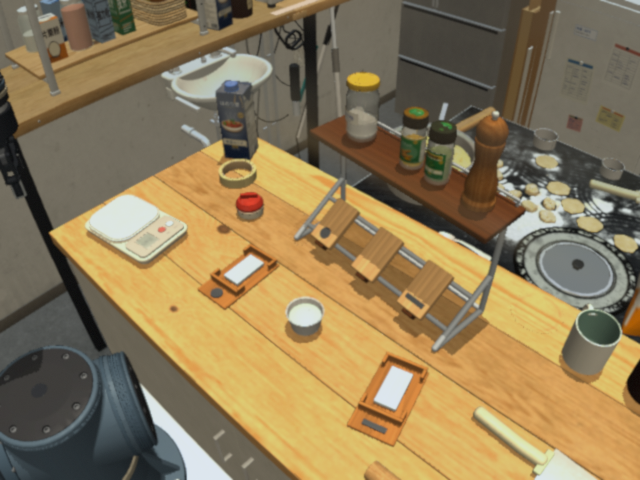

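View pics/top0.png

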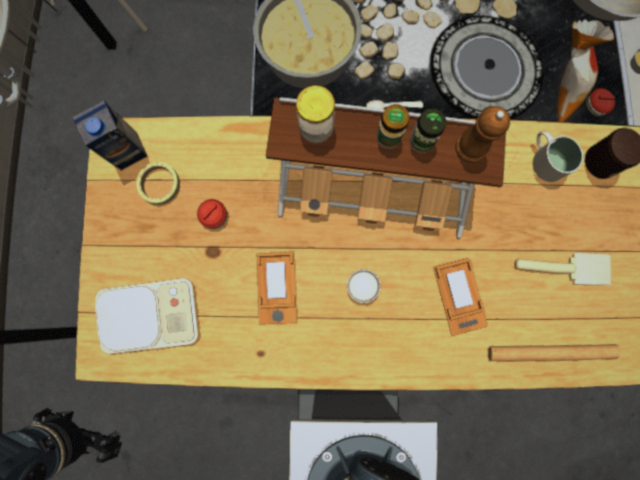

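View pics/wrist0.png

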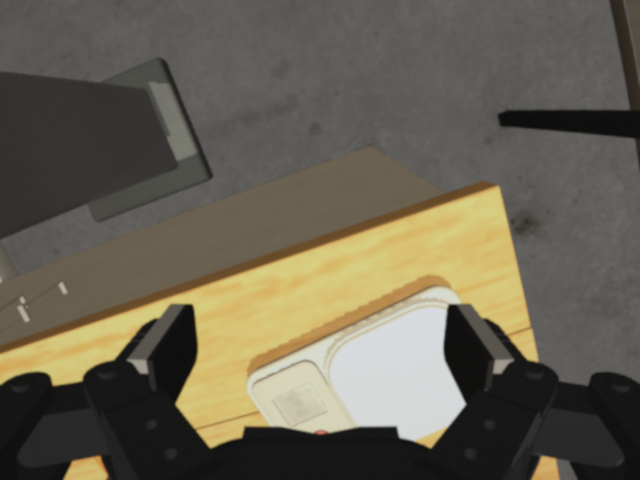

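The round marker is on the left rest (top view ~315,190), the plain one is in the middle and the bar marker is on the right (~433,205). The round tray is at (276,285) and the bar tray at (460,293). I'll zoom in to measure them.

```bash
cat > h.py <<'E'
import numpy as np, cv2
from scipy.spatial.transform import Rotation as R
from scipy.optimize import least_squares
def K(p):
    f=240/np.tan(np.radians(p['vfov']/2)); return np.array([[f,0,p['cx']],[0,f,p['cy']],[0,0,1.]])
def proj(P,p):
    E=np.linalg.inv(p['extrinsics']); c=np.atleast_2d(P)@E[:3,:3].T+E[:3,3]; c=c*[1,-1,-1]
    return cv2.projectPoints(c.reshape(-1,1,3),np.zeros(3),np.zeros(3),K(p),p['dist_coeffs'])[0].reshape(-1,2)
def ray(px,p):
    u=cv2.undistortPoints(np.array(px,float).reshape(-1,1,2),K(p),p['dist_coeffs']).reshape(-1,2)
    d=np.c_[u[:,0],-u[:,1],-np.ones(len(u))]@p['extrinsics'][:3,:3].T
    return p['extrinsics'][:3,3],d
def onz(px,p,z):
    o,d=ray(px,p); return o+d*((z-o[2])/d[:,2:3])
E
python3 - <<'E'
import cv2
t=cv2.imread('pics/top0.png'); s=cv2.imread('pics/scene0.png')
def crop(im,x,y,w,h,k,n): cv2.imwrite(f'pics/{n}.png',cv2.resize(im[y:y+h,x:x+w],None,fx=k,fy=k,interpolation=cv2.INTER_CUBIC))
crop(t,240,240,260,100,3,'c1'); crop(t,260,150,230,95,3.4,'c2')
crop(s,290,170,200,180,3.3,'c3'); crop(s,190,235,250,210,2.8,'c4')
E
```

```text
(no output)
```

View pics/c1.png

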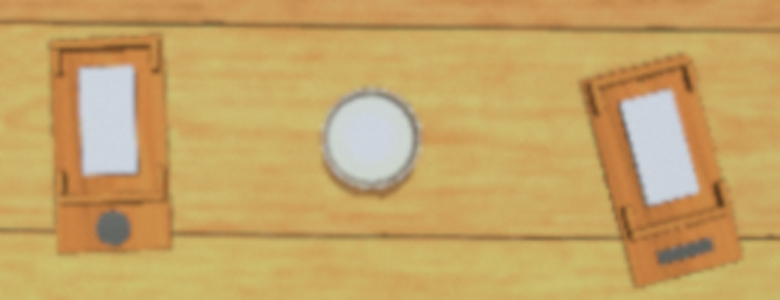

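View pics/c2.png

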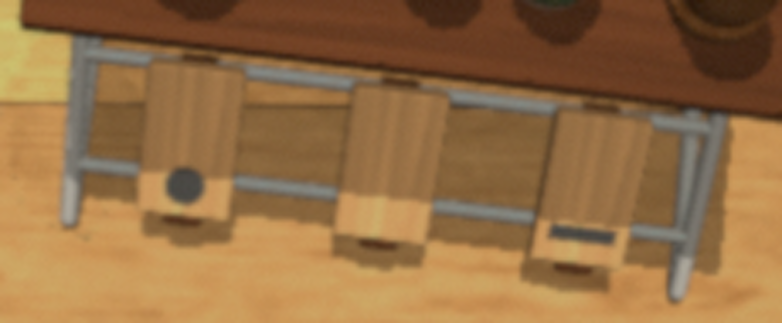

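View pics/c3.png

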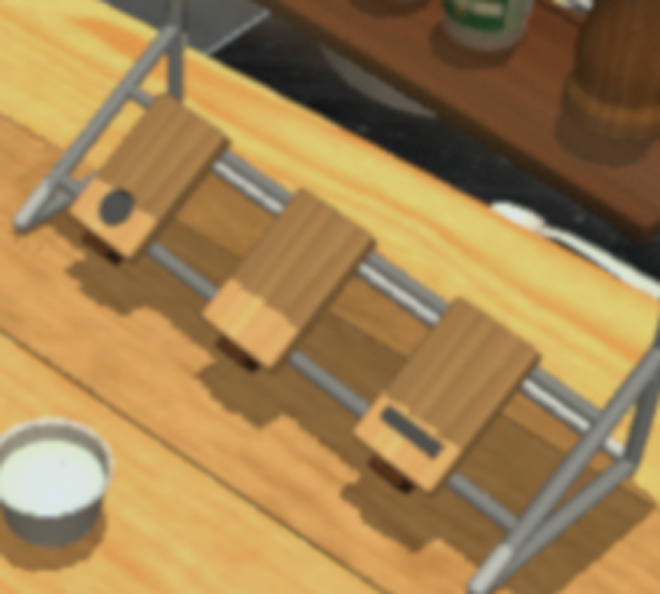

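View pics/c4.png

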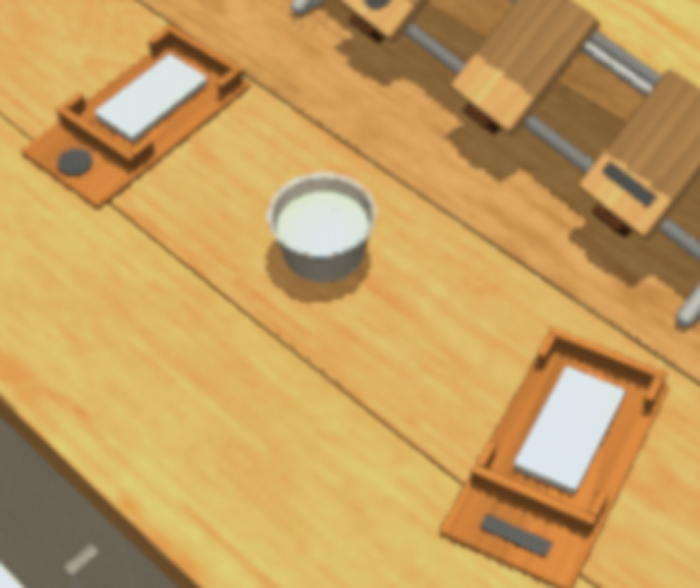

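```bash
cat > fit.py <<'E'
from h import *
from cell import bot
T=bot.camera_params('top'); S=bot.camera_params('scene')
def cp(pts,x,y,k): return (np.array(pts,float)+.5)/k-.5+[x,y]
# trays
plate=np.array([[39,20,16],[39,-20,16],[-39,-20,16],[-39,20,16]])/1000
tab=np.array([[-78,0,6]])/1000
def tf(q,P): c,s=np.cos(q[2]),np.sin(q[2]); return P@np.array([[c,-s,0],[s,c,0],[0,0,1]]).T+[q[0],q[1],0]
tr={'round':[(79,67),(134,65),(138,173),(84,176),(113,229)],'bar':[(621,100),(672,90),(699,194),(649,207),(685,251)]}
# scene c4: 2.8, off 190,235
trs={'round':[(170,55),(208,79),(138,138),(97,107),(75,162)],'bar':[(569,366),(624,391),(573,491),(515,465),(516,535)]}
if __name__=='__main__':
  for n in tr:
    a=cp(tr[n],240,240,3); b=cp(trs[n],190,235,2.8); P=np.r_[plate,tab]
    for w in ['t','s','ts']:
      f=lambda q:np.r_[(proj(tf(q,P),T)-a).ravel()*('t' in w),(proj(tf(q,P),S)-b).ravel()*('s' in w)]
      r=least_squares(f,[.4,.1,0]); print(n,w,r.x[:2].round(4),np.degrees(r.x[2]).round(2),np.abs(r.fun).max().round(2),r.fun.round(1) if w=='ts' else '')
  mt={'r':[('FL',138,213),('FR',229,221),('tag',185,186)],'p':[('FL',333,236),('FR',424,245)],'b':[('FL',530,258),('FR',620,268),('tag',582,236)]}
  ms={'r':[('FL',70,208),('BL',163,95),('tag',117,207)],'p':[('FL',203,312),('BL',303,190)],'b':[('FL',356,428),('BL',458,298),('tag',411,432)]}
  L={'FL':[-50,30,16],'FR':[-50,-30,16],'BL':[50,30,16],'BR':[50,-30,16],'tag':[-28,0,16]}
  yo={'r':.125,'p':0,'b':-.125}
  def mp(q,k,names):
    P=np.array([L[n] for n in names])/1000
    P=P@R.from_euler('y',-35,degrees=True).as_matrix().T+[0,yo[k],q[3]]
    return tf(q,P)
  def res(q,ks,w):
    o=[]
    for k in ks:
      for d,c,a in((mt,T,(260,150,3.4)),(ms,S,(290,170,3.3))):
        if ('t' if d is mt else 's') not in w: continue
        n=[z[0] for z in d[k]]; o.append((proj(mp(q,k,n),c)-cp([z[1:] for z in d[k]],*a)).ravel())
    return np.concatenate(o)
  for ks in ['rpb','r','p','b']:
   for w in ['ts']+(['t','s'] if ks=='rpb' else []):
    r=least_squares(res,[.6,.1,0,.1],args=(ks,w)); print(ks,w,r.x[:2].round(4),'z',r.x[3].round(4),np.degrees(r.x[2]).round(2),np.abs(r.fun).max().round(2))
    for k in ks: print('   ',k,tf(r.x,np.array([[0,yo[k],r.x[3]]])).round(4))
E
python3 fit.py
```

```text
round t [0.4539 0.1931] 3.31 0.37 
round s [0.4546 0.1908] 3.01 1.57 
round ts [0.4544 0.1921] 3.19 1.99 [ 0.6  0.1  0.5 -0.1  0.5 -0.2  0.1 -0.5  0.6 -0.4  0.2 -0.9  0.2 -1.
 -2.  -0.9 -0.8  1.1  0.2  0.3]
bar t [ 0.4385 -0.2077] 14.33 0.66 
bar s [ 0.4375 -0.2081] 14.26 0.99 
bar ts [ 0.4379 -0.2079] 14.29 1.06 [-0.   0.9  0.3 -0.1  0.5 -0.1 -0.2  0.1 -0.2  0.5 -0.6 -0.3  1.1 -0.3
  1.  -0.4 -0.5 -1.  -0.4  0.8]
rpb ts [ 0.6327 -0.0169] z 0.0578 -6.38 1.83
    r [[0.6466 0.1073 0.0578]]
    p [[ 0.6327 -0.0169  0.0578]]
    b [[ 0.6188 -0.1412  0.0578]]
rpb t [ 0.6326 -0.0168] z 0.0554 -6.19 0.92
    r [[0.6461 0.1074 0.0554]]
    p [[ 0.6326 -0.0168  0.0554]]
    b [[ 0.6191 -0.1411  0.0554]]
rpb s [ 0.6407 -0.0114] z 0.0489 -6.31 1.65
    r [[0.6545 0.1128 0.0489]]
    p [[ 0.6407 -0.0114  0.0489]]
    b [[ 0.627  -0.1357  0.0489]]
r ts [ 0.63   -0.0172] z 0.0583 -7.26 1.58
    r [[0.6458 0.1068 0.0583]]
p ts [ 0.6327 -0.0176] z 0.0571 -7.55 1.32
    p [[ 0.6327 -0.0176  0.0571]]
b ts [ 0.6343 -0.0176] z 0.0585 -7.25 1.64
    b [[ 0.6185 -0.1416  0.0585]]
```

```bash
cat > go.py <<'E'
from h import *
from cell import bot
def Rt(tilt,yaw): # tool x=+y side, y up-slope
    a=np.radians(tilt); M=np.array([[0,np.cos(a),np.sin(a)],[1,0,0],[0,np.sin(a),-np.cos(a)]])
    return R.from_euler('z',yaw,degrees=True).as_matrix()@M
def cur():
    s=bot.read_state(); return np.array(s['position']),R.from_euler('xyz',s['tcp_rot'],degrees=True).as_matrix(),s
def plan(p,M):
    q,C,s=cur(); t=C.T@(np.array(p)-q)/.05; a=np.degrees(R.from_matrix(C.T@M).as_rotvec())/10
    print('t',round(float(s['time']),2),'travel',t.round(3).tolist(),'ang',a.round(3).tolist(),'joints',np.round(s['joint_positions'],1),'F',np.round(s['force'],1),'w',round(float(s['gripper_width']),4))
def mk(c,tilt,yaw,h): # point at height h above underside centre, along normal
    return np.array(c)-Rt(tilt,yaw)[:,2]*h
E
python3 - <<'E'
from go import *
print(bot.tcp_to_grasp)
c=[.646,.107,.058]
p=mk(c,35,-6.5,.13); print(p); plan(p,Rt(35,-6.5))
E
```

```text
0.0187
[0.57191438 0.11544099 0.16448977]
t 0.15 travel [-4.483, 10.003, 1.332] ang [-3.485, 0.406, -1.266] joints [70.4 13.7 -0.8 75.6 -0.  90. ] F [ 0.1  0.1 -0.1] w 0.0856
```

Request:
{"name": "jog_arm", "arguments": {"claw": [85, 85, 85, 85, 85], "travel": [[-1, 2.2, 0.2], [-2, 4.4, 0.4], [-2.9, 6.5, 0.7], [-3.7, 8.3, 1.0], [-4.48, 10.0, 1.33]], "angular": [[-0.7, 0.08, -0.25], [-1.4, 0.16, -0.5], [-2.1, 0.24, -0.76], [-2.8, 0.32, -1.0], [-3.48, 0.41, -1.27]]}}

```text
time: 0.78
position: [0.4016, 0.2787, 0.1982]
tcp_rot: [144.8, -0.0, 83.6]
force: [0.9, -0.1, -0.8]
gripper_width: 0.0852
```

```bash
python3 - <<'E'
from go import *
c=[.646,.107,.058]
p=mk(c,35,-6.5,.13); plan(p,Rt(35,-6.5)); print(cur()[0])
E
```

```text
t 0.78 travel [-2.869, 2.674, 2.709] ang [0.021, -0.012, 0.01] joints [ 52.9  -2.3 -34.1  38.3 -29.7  53.9] F [ 0.9 -0.1 -0.8] w 0.0852
[0.40157528 0.27871784 0.19818293]
```

Request:
{"name": "jog_arm", "arguments": {"claw": [85, 85, 85, 85, 85], "travel": [[-1.0, 0.9, 0.9], [-1.9, 1.8, 1.8], [-2.87, 2.67, 2.71], [-2.87, 2.67, 2.71], [-2.87, 2.67, 2.71]], "angular": [[0, 0, 0], [0, 0, 0], [0, 0, 0], [0, 0, 0], [0, 0, 0]]}}

```text
time: 1.4
position: [0.5715, 0.1132, 0.1625]
tcp_rot: [145.1, -0.1, 83.3]
force: [-1.4, -0.6, 0.2]
gripper_width: 0.0848
```

```bash
python3 - <<'E'
from go import *
c=[.646,.107,.058]
p=mk(c,35,-6.5,.13); plan(p,Rt(35,-6.5)); print(cur()[0])
W=bot.camera_params('wrist'); im=bot.capture('wrist')[:,:,::-1].copy(); cv2.imwrite('pics/w1.png',im)
np.savez('pics/w1.npz',**{k:W[k] for k in W})
M=Rt(35,-6.5)
def box(cc,M):
    # marker frame axes: x=up slope=tool y, y=tool x, z=-tool z
    B=np.c_[M[:,1],M[:,0],-M[:,2]]
    return [np.array(cc)+B@(np.array(v)/1000) for v in [(-50,30,16),(-50,-30,16),(50,-30,16),(50,30,16),(-28,0,16)]]
u=proj(np.array(box(c,M)),W); print(u.round(1))
cv2.polylines(im,[u[:4].round().astype(int)],True,(0,255,0),1); cv2.circle(im,tuple(int(v) for v in u[4].round()),3,(0,255,0),1)
cv2.imwrite('pics/w1o.png',im)
E
```

```text
t 1.4 travel [0.045, 0.026, -0.031] ang [-0.008, 0.009, -0.022] joints [ 18.6   2.5 -37.5  17.7 -14.1  21.2] F [-1.4 -0.6  0.2] w 0.0848
[0.5714867  0.11321534 0.16246138]
[[374.  151.8]
 [273.5 152.2]
 [278.6 305.6]
 [369.3 305.3]
 [323.8 188.4]]
```

View pics/w1o.png

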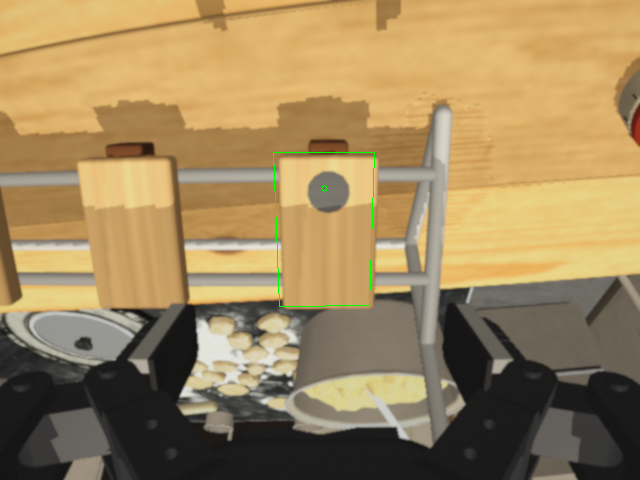

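```bash
python3 - <<'E'
import cv2
im=cv2.imread('pics/w1.png')
cv2.imwrite('pics/w1z.png',cv2.resize(im[135:325,265:395],None,fx=3,fy=3,interpolation=cv2.INTER_CUBIC))
cv2.imwrite('pics/w1y.png',cv2.resize(im[135:325,65:200],None,fx=3,fy=3,interpolation=cv2.INTER_CUBIC))
E
```

```text
(no output)
```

View pics/w1z.png

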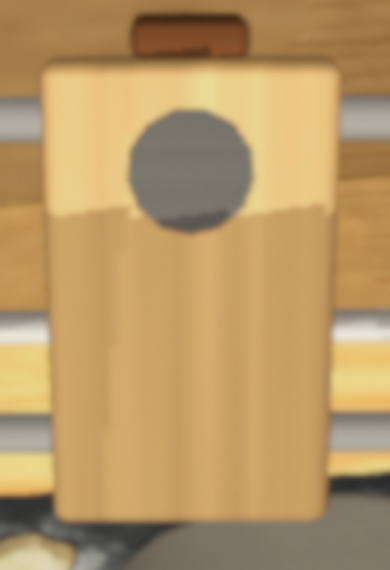

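```bash
cat >> go.py <<'E'
def mfit(W,pts,c0,tag=True,free=False,yaw0=-6.5):
    L=np.array([(-50,-30,16),(-50,30,16),(50,30,16),(50,-30,16),(-28,0,16)])/1000
    L=L[:len(pts)]
    def P(q):
        M=Rt(q[4] if free else 35,q[3]); B=np.c_[M[:,1],M[:,0],-M[:,2]]; return q[:3]+L@B.T
    f=lambda q:(proj(P(q),W)-pts).ravel()
    r=least_squares(f,list(c0)+[yaw0]+([35] if free else []),x_scale=[.01]*3+[1]*(1+free)); return r.x,r.fun
E
python3 - <<'E'
from go import *
W=dict(np.load('pics/w1.npz'))
pts=(np.array([(43,61),(339,61),(327,522),(55,521),(191,171)])+.5)/3-.5+[265,135]
for fr in (0,1):
    x,e=mfit(W,pts,[.646,.107,.058],free=fr); print(x.round(4),e.round(1))
E
```

```text
[ 0.6479  0.1096  0.0592 -6.4912] [-0.8  0.5  1.   0.1 -0.2 -0.6 -0.1  0.1  0.1 -0.1]
[ 0.6497  0.1094  0.0581 -6.5322 37.2775] [-0.   0.3  0.2  0.1 -0.2 -0.3 -0.1  0.4  0.1 -0.5]
```

```bash
python3 - <<'E'
from go import *
c=[.648,.1095,.059]
plan(mk(c,35,-6.5,-.010),Rt(35,-6.5))
E
```

```text
t 1.45 travel [0.079, 0.092, 2.786] ang [-0.012, 0.003, -0.015] joints [ 18.8   2.5 -37.5  17.8 -14.2  21.3] F [-0.1  0.6  0.3] w 0.085
```

Request:
{"name": "jog_arm", "arguments": {"claw": [85, 85, 85, 85], "travel": [[0.08, 0.09, 1.0], [0.08, 0.09, 1.9], [0.08, 0.09, 2.5], [0.08, 0.09, 2.5]], "angular": [[0, 0, 0], [0, 0, 0], [0, 0, 0], [0, 0, 0]]}}

```text
time: 1.95
position: [0.6442, 0.1129, 0.0611]
tcp_rot: [145.3, -0.0, 83.6]
force: [-0.8, -0.9, 0.4]
gripper_width: 0.0852
```

```bash
python3 - <<'E'
from go import *
c=[.648,.1095,.059]
plan(mk(c,35,-6.5,-.010),Rt(35,-6.5))
W=bot.camera_params('wrist'); im=bot.capture('wrist')[:,:,::-1].copy(); cv2.imwrite('pics/w2.png',im)
E
```

```text
t 1.95 travel [-0.059, 0.045, 0.281] ang [-0.026, -0.008, 0.01] joints [ 15.7  17.1 -38.4   1.8 -12.4  18.4] F [-0.8 -0.9  0.4] w 0.0852
```

View pics/w2.png

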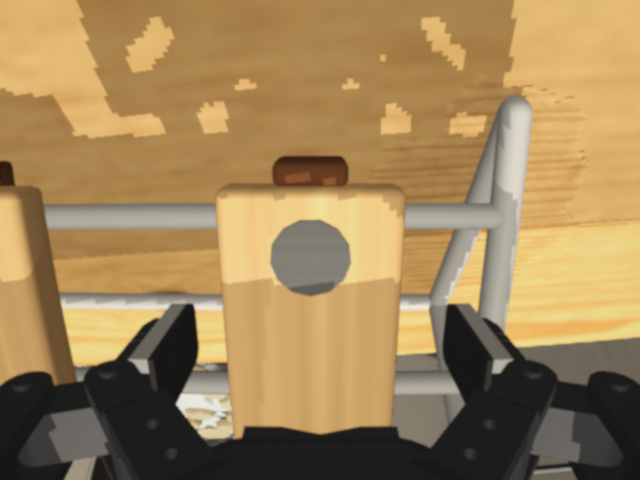

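Request:
{"name": "jog_arm", "arguments": {"claw": [85, 85], "travel": [[-0.06, 0.04, 0.28], [-0.06, 0.04, 0.28]], "angular": [[0, 0, 0], [0, 0, 0]]}}

```text
time: 2.25
position: [0.6551, 0.1081, 0.0535]
tcp_rot: [145.0, -0.1, 83.6]
force: [-0.5, -0.2, -0.2]
gripper_width: 0.085
```

```bash
python3 - <<'E'
from go import *
c=[.648,.1095,.059]
for i in range(3): plan(mk(c,35,-6.5,-.010),Rt(35,-6.5))
E
```

```text
t 2.25 travel [0.011, -0.055, 0.028] ang [0.001, -0.012, -0.001] joints [ 14.9  18.5 -38.1   0.3 -11.9  17.8] F [-0.5 -0.2 -0.2] w 0.085
t 2.25 travel [0.011, -0.055, 0.028] ang [0.001, -0.012, -0.001] joints [ 14.9  18.5 -38.1   0.3 -11.9  17.8] F [-0.5 -0.2 -0.2] w 0.085
t 2.25 travel [0.011, -0.055, 0.028] ang [0.001, -0.012, -0.001] joints [ 14.9  18.5 -38.1   0.3 -11.9  17.8] F [-0.5 -0.2 -0.2] w 0.085
```

Request:
{"name": "jog_arm", "arguments": {"claw": [60, 50, 50, 50], "travel": [[0.01, -0.03, 0.02], [0.01, -0.03, 0.02], [0.01, -0.03, 0.02], [0.01, -0.03, 0.02]], "angular": [[0, 0, 0], [0, 0, 0], [0, 0, 0], [0, 0, 0]]}}

```text
time: 2.75
position: [0.6537, 0.1086, 0.0519]
tcp_rot: [145.0, -0.1, 83.6]
force: [-4.4, 0.7, 5.7]
gripper_width: 0.0592
```

```bash
python3 - <<'E'
from go import *
c=[.648,.1095,.059]
plan(mk(c,35,-6.5,-.010),Rt(35,-6.5))
im=bot.capture('wrist')[:,:,::-1].copy(); cv2.imwrite('pics/w3.png',im)
E
```

```text
t 2.75 travel [0.005, -0.014, 0.017] ang [-0.003, -0.012, 0.0] joints [ 14.9  18.6 -38.3   0.  -12.   17.8] F [-4.4  0.7  5.7] w 0.0592
```

View pics/w3.png

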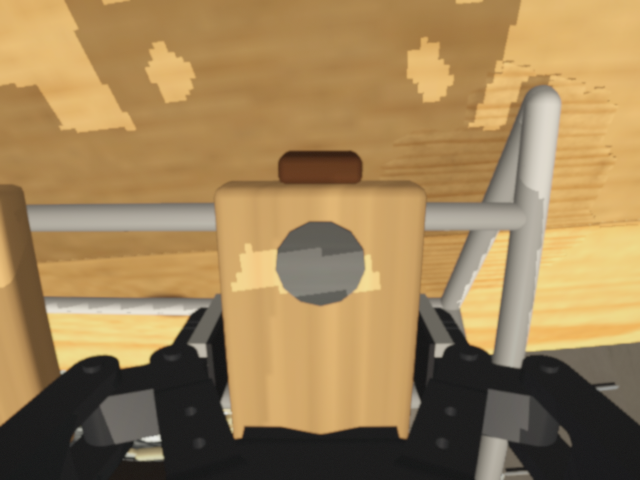

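Request:
{"name": "jog_arm", "arguments": {"claw": [50, 50, 50, 50, 50], "travel": [[0, 0.02, -0.2], [0, 0.02, -0.5], [0, 0, -1.2], [0, 0, -2.2], [0, 0, -2.4]], "angular": [[0, 0, 0], [0, 0, 0], [0, 0, 0], [0, 0, 0], [0, 0, 0]]}}

```text
time: 3.42
position: [0.5854, 0.1166, 0.1534]
tcp_rot: [144.8, -0.2, 83.6]
force: [0.1, 0.3, -0.5]
gripper_width: 0.059
```

```bash
python3 - <<'E'
from go import *
p=[.454,.192,.14]
plan(p,Rt(0,3.2)); print(cur()[0])
W=bot.camera_params('wrist');im=bot.capture('wrist')[:,:,::-1].copy(); cv2.imwrite('pics/w4.png',im)
q,C,s=cur()
np.savez('pics/w4.npz',q=q,C=C,**{k:W[k] for k in W})
cv2.imwrite('pics/w4z.png',cv2.resize(im[170:440,180:460],None,fx=2.5,fy=2.5,interpolation=cv2.INTER_CUBIC))
E
```

```text
t 3.42 travel [1.204, -2.428, -1.38] ang [3.513, 0.276, -0.936] joints [ 18.3   4.4 -37.3  15.6 -13.8  20.7] F [ 0.1  0.3 -0.5] w 0.059
[0.58538127 0.11661184 0.15335824]
```

View pics/w4z.png

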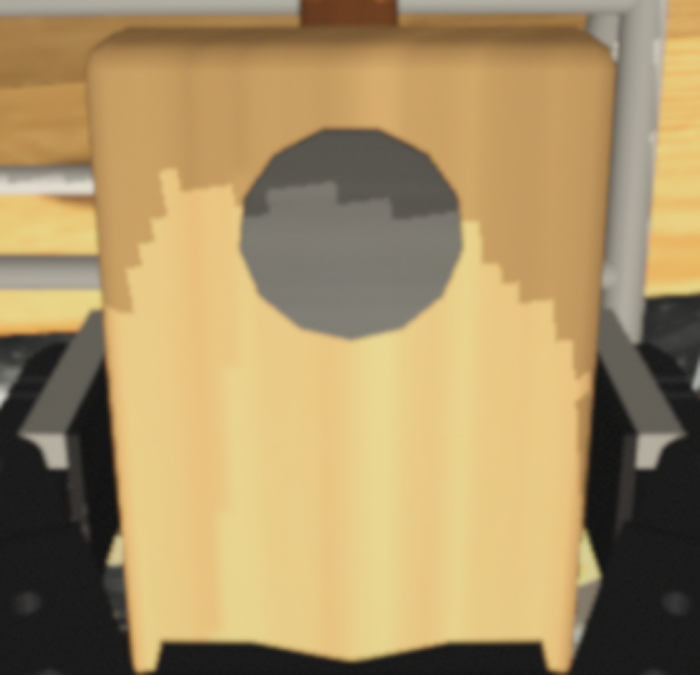

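```bash
cat > inhand.py <<'E'
from go import *
def inhand(W,q,C,disc,edge):
    """disc: px list L,R,T,B at disc rim in face; edge: list of (sign,u,v) points on side edges of face. solve tool-frame tx,ty,tz(underside), yaw, pitch"""
    E=W['extrinsics']
    def P(x,l):
        # marker axes in tool: mx=tool y, my=tool x, mz=-tool z
        Rr=R.from_euler('xz',[x[4],x[3]],degrees=True).as_matrix() # tool frame small rot: about x (pitch), z(yaw)
        l=np.array(l,float); t=np.c_[l[:,1],l[:,0],-l[:,2]]/1000
        return q+(x[:3]+t@Rr.T)@C.T
    def f(x):
        d=proj(P(x,[(-28,-13,16),(-28,13,16),(-41,0,16),(-15,0,16)]),W)-disc
        o=[d[0,0],d[1,0],d[2,1],d[3,1]]
        for s,u,v in edge:
            a,b=proj(P(x,[(-50,s*30,16),(50,s*30,16)]),W); k=(v-a[1])/(b[1]-a[1]); o.append(a[0]+k*(b[0]-a[0])-u)
        return np.r_[o,x[3]*.3,x[4]*.3]
    r=least_squares(f,[0,0,-.01,0,0],x_scale=[.01]*3+[1,1]); return r.x,r.fun
E
python3 - <<'E'
from inhand import *
D=dict(np.load('pics/w4.npz')); g=lambda u,v:np.array([(u+.5)/2.5-.5+180,(v+.5)/2.5-.5+170])
disc=np.array([g(241,234),g(462,234),g(351,128),g(351,339)])
edge=[(-1,*g(90,100)),(-1,*g(110,380)),(-1,*g(133,660)),(1,*g(612,100)),(1,*g(594,380)),(1,*g(572,660))]
x,e=inhand(D,D['q'],D['C'],disc,edge); print(x.round(4),e.round(2))
E
```

```text
[ 0.0000e+00  5.0000e-04 -1.0700e-02 -1.5110e-01 -1.4729e+00] [ 0.03 -0.    0.21 -0.24 -0.28  0.36 -0.2   0.33 -0.5   0.26 -0.05 -0.44]
```

```bash
python3 - <<'E'
from go import *
D=dict(np.load('pics/w4.npz'))
for z in (0,-5,-10,-15,-20): print(z,[ (proj(D['q']+np.array([-.0296,y/1000,z/1000])@D['C'].T,D)[0]).round(0).tolist() for y in (-11,0,11)])
print('open', 0)
W=bot.camera_params('wrist')
q=np.array(cur()[0]);C=cur()[1]
for z in (0,-5,-10,-13,-15,-20): print(z,[ (proj(q+np.array([-.0426,y/1000,z/1000])@C.T,W)[0]).round(0).tolist() for y in (-11,0,11)])
E
```

```text
0 [[239.0, 283.0], [241.0, 311.0], [243.0, 337.0]]
-5 [[237.0, 289.0], [239.0, 317.0], [240.0, 344.0]]
-10 [[234.0, 295.0], [236.0, 323.0], [238.0, 351.0]]
-15 [[231.0, 301.0], [233.0, 330.0], [235.0, 358.0]]
-20 [[228.0, 307.0], [230.0, 338.0], [233.0, 367.0]]
open 0
0 [[204.0, 284.0], [206.0, 311.0], [209.0, 337.0]]
-5 [[200.0, 289.0], [203.0, 317.0], [205.0, 344.0]]
-10 [[196.0, 295.0], [199.0, 324.0], [202.0, 351.0]]
-13 [[194.0, 298.0], [197.0, 328.0], [200.0, 355.0]]
-15 [[192.0, 301.0], [195.0, 330.0], [198.0, 359.0]]
-20 [[188.0, 308.0], [191.0, 338.0], [194.0, 367.0]]
```

```bash
python3 - <<'E'
from go import *
M=Rt(0,3.2)
p=np.array([.4544,.192,.080])-M@[0,.0005,-.0107]
plan(p,M); print(p)
E
```

```text
t 3.48 travel [1.198, -3.245, -0.232] ang [3.513, 0.276, -0.936] joints [ 18.3   4.4 -37.3  15.5 -13.8  20.7] F [ 0.1  0.3 -1.6] w 0.0587
[0.45390078 0.19197209 0.0693    ]
```

Request:
{"name": "jog_arm", "arguments": {"claw": [50, 50, 50, 50, 50], "travel": [[0.3, -0.8, -0.25], [0.6, -1.7, -0.5], [0.9, -2.5, -0.4], [1.2, -3.25, -0.23], [1.2, -3.25, -0.23]], "angular": [[0.88, 0.07, -0.23], [1.76, 0.14, -0.47], [2.64, 0.21, -0.7], [3.51, 0.28, -0.94], [3.51, 0.28, -0.94]]}}

```text
time: 4.1
position: [0.4534, 0.1916, 0.063]
tcp_rot: [-179.5, 0.1, 93.2]
force: [0.1, -1.0, -0.4]
gripper_width: 0.0589
```

```bash
python3 - <<'E'
from go import *
M=Rt(0,3.2)
p=np.array([.4544,.192,.080])-M@[0,.0005,-.0107]
plan(p,M); print(p,cur()[0])
E
```

```text
t 4.1 travel [0.006, 0.009, -0.125] ang [-0.051, 0.015, 0.004] joints [ 22.9  17.7 -21.6  51.2   0.   19.7] F [ 0.1 -1.  -0.4] w 0.0589
[0.45390078 0.19197209 0.0693    ] [0.4533991  0.19164388 0.06303849]
```

Request:
{"name": "jog_arm", "arguments": {"claw": [50, 50], "travel": [[0, 0, -0.1], [0, 0, -0.1]], "angular": [[-0.05, 0, 0], [-0.05, 0, 0]]}}

```text
time: 4.35
position: [0.4542, 0.1912, 0.0725]
tcp_rot: [179.5, 0.0, 93.2]
force: [-0.8, -0.1, -1.1]
gripper_width: 0.059
```

```bash
cat > trayov.py <<'E'
from go import *
def tray_overlay(fn,tc,yaw,M,off):
    q,C,s=cur()
    W=bot.camera_params('wrist'); im=bot.capture('wrist')[:,:,::-1].copy(); cv2.imwrite(f'pics/{fn}.png',im)
    np.savez(f'pics/{fn}.npz',q=q,C=C,**W)
    Z=R.from_euler('z',yaw,degrees=True).as_matrix()
    t=lambda P:np.array([*tc,0])+np.array(P)/1000@Z.T
    def pl(P,col):
        u=proj(t(P),W).round().astype(int); cv2.polylines(im,[u],True,col,1)
    pl([(59,33,22),(59,-33,22),(-59,-33,22),(-59,33,22)],(0,255,0))
    pl([(53,33,22),(53,-33,22),(-53,-33,22),(-53,33,22)],(255,0,0))
    pl([(-78+13*np.cos(a),13*np.sin(a),6) for a in np.arange(0,6.28,.4)],(0,0,255))
    cv2.imwrite(f'pics/{fn}o.png',im)
    plan(np.array([*tc,.016])-M@np.array(off),M); print(q)
    return im
E
python3 - <<'E'
from trayov import *
im=tray_overlay('w5',[.4544,.192],3.2,Rt(0,3.2),[0,.0005,-.0107])
E
```

```text
t 4.4 travel [0.014, -0.015, 1.343] ang [0.048, 0.001, -0.002] joints [ 22.9  16.5 -21.8  51.3  -0.2  19.8] F [-0.4 -0.1 -1.4] w 0.059
[0.4542495  0.19124245 0.07248914]
```

View pics/w5o.png

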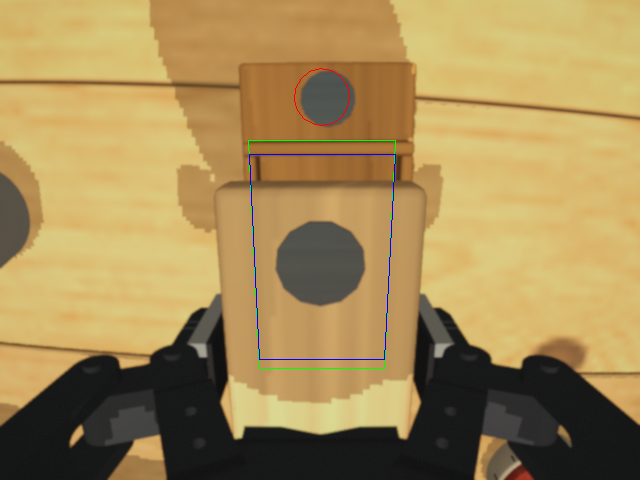

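```bash
python3 - <<'E'
from go import *
M=Rt(0,3.2)
plan(np.array([.454,.1943,.028])-M@[0,.0005,-.0107],M)
E
```

```text
t 4.4 travel [0.061, -0.018, 1.103] ang [0.048, 0.001, -0.002] joints [ 22.9  16.5 -21.8  51.3  -0.2  19.8] F [-0.4 -0.1 -1.4] w 0.059
```

Request:
{"name": "jog_arm", "arguments": {"claw": [50, 50, 50, 50], "travel": [[0.05, -0.02, 0.4], [0.05, -0.02, 0.8], [0.05, -0.02, 1.1], [0.05, -0.02, 1.1]], "angular": [[0.03, 0, 0], [0.03, 0, 0], [0.03, 0, 0], [0.03, 0, 0]]}}

```text
time: 4.9
position: [0.4524, 0.1935, 0.0162]
tcp_rot: [-180.0, 0.1, 93.2]
force: [0.4, 0.2, -0.8]
gripper_width: 0.0587
```

```bash
python3 - <<'E'
from trayov import *
im=tray_overlay('w6',[.454,.1943],3.2,Rt(0,3.2),[0,.0005,-.0107])
E
```

```text
t 4.95 travel [0.01, 0.013, 0.23] ang [0.004, 0.004, -0.001] joints [ 23.2  20.5 -25.8  43.7  -0.   20. ] F [-0.   0.  -2.1] w 0.0589
[0.45241926 0.19349839 0.01623935]
```

View pics/w6o.png

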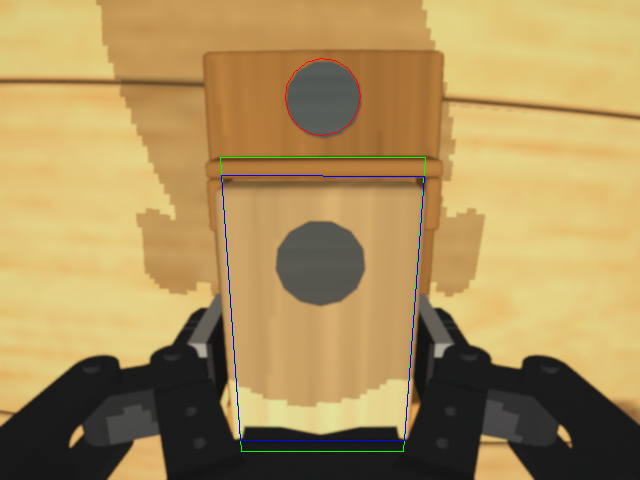

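Request:
{"name": "jog_arm", "arguments": {"claw": [50, 50, 50, 50], "travel": [[0.02, 0.02, 0.05], [0.02, 0.02, 0.1], [0.02, 0.02, 0.15], [0.02, 0.02, 0.18]], "angular": [[0, 0, 0], [0, 0, 0], [0, 0, 0], [0, 0, 0]]}}

```text
time: 5.45
position: [0.4538, 0.195, 0.007]
tcp_rot: [-180.0, 0.0, 93.2]
force: [0.3, -0.1, -1.5]
gripper_width: 0.0589
```

```bash
python3 - <<'E'
from trayov import *
im=tray_overlay('w7',[.454,.195],3.2,Rt(0,3.2),[0,.0005,-.0107])
E
```

```text
t 5.5 travel [0.001, -0.004, 0.03] ang [-0.003, 0.005, 0.001] joints [ 23.3  21.4 -26.2  42.4  -0.   20.1] F [ 0.1  0.6 -0.8] w 0.0588
[0.45376217 0.1949959  0.00699862]
```

View pics/w7.png

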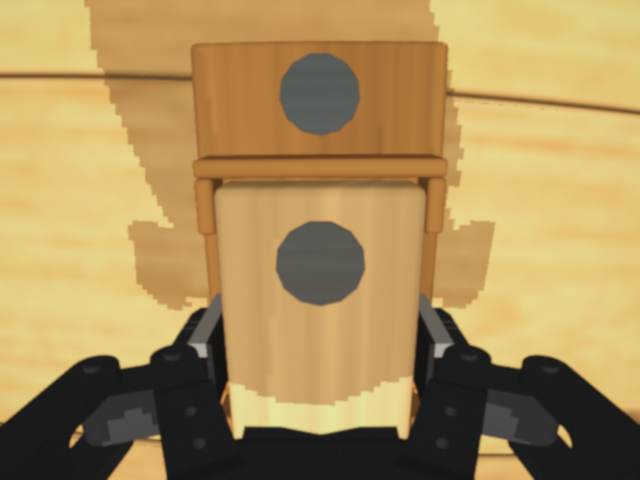

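Request:
{"name": "jog_arm", "arguments": {"claw": [50, 50, 50], "travel": [[0, 0, 0.01], [0, 0, 0.025], [0, 0, 0.035]], "angular": [[0, 0, 0], [0, 0, 0], [0, 0, 0]]}}

```text
time: 5.88
position: [0.4538, 0.195, 0.0053]
tcp_rot: [-180.0, 0.0, 93.2]
force: [0.8, 0.3, -1.4]
gripper_width: 0.0588
```

Request:
{"name": "jog_arm", "arguments": {"claw": [50, 50, 50], "travel": [[0, 0, 0.01], [0, 0, 0.02], [0, 0, 0.03]], "angular": [[0, 0, 0], [0, 0, 0], [0, 0, 0]]}}

```text
time: 6.25
position: [0.4538, 0.195, 0.0038]
tcp_rot: [-180.0, 0.0, 93.2]
force: [0.4, -0.9, -1.9]
gripper_width: 0.0591
```

Request:
{"name": "jog_arm", "arguments": {"claw": [50, 50, 50], "travel": [[0, 0, 0.01], [0, 0, 0.02], [0, 0, 0.02]], "angular": [[0, 0, 0], [0, 0, 0], [0, 0, 0]]}}

```text
time: 6.62
position: [0.4538, 0.195, 0.003]
tcp_rot: [-180.0, 0.0, 93.2]
force: [-0.5, -0.6, 2.5]
gripper_width: 0.0588
```

```bash
python3 - <<'E'
from go import *
s=bot.capture('scene')[:,:,::-1]; cv2.imwrite('pics/s1.png',cv2.resize(s[200:340,180:360],None,fx=4,fy=4,interpolation=cv2.INTER_CUBIC))
print(cur()[2]['force'],cur()[0])
E
```

```text
[-0.67955493 -0.40390947  1.83104548] [0.45381908 0.19497249 0.00296679]
```

View pics/s1.png

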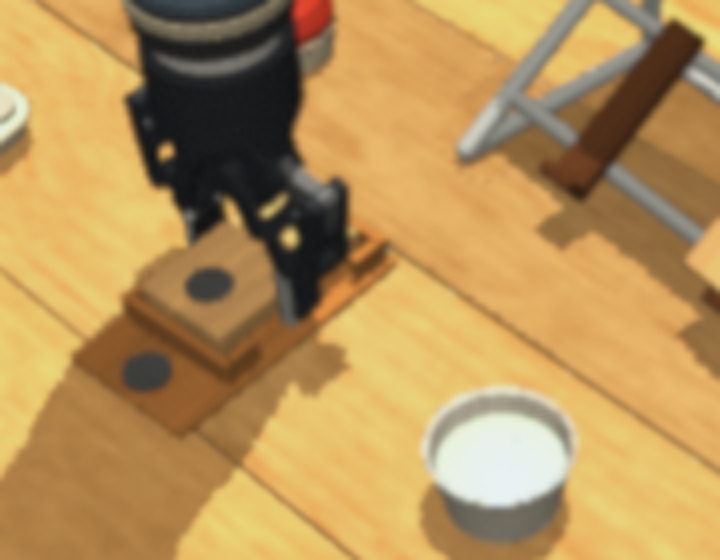

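Request:
{"name": "jog_arm", "arguments": {"claw": [62, 66, 75, 85], "travel": [[0, 0, 0], [0, 0, 0], [0, 0, -0.02], [0, 0, -0.04]], "angular": [[0, 0, 0], [0, 0, 0], [0, 0, 0], [0, 0, 0]]}}

```text
time: 7.18
position: [0.4538, 0.195, 0.0049]
tcp_rot: [-180.0, 0.0, 93.2]
force: [-0.3, 0.5, 1.2]
gripper_width: 0.085
```

```bash
python3 - <<'E'
from go import *
s=bot.capture('wrist')[:,:,::-1]; cv2.imwrite('pics/w8.png',s)
print(cur()[2]['force'],cur()[0],cur()[2]['gripper_width'])
E
```

```text
[ 0.13401309 -0.5310394  -0.45771066] [0.45390097 0.1950303  0.00504214] 0.08482789789562109
```

View pics/w8.png

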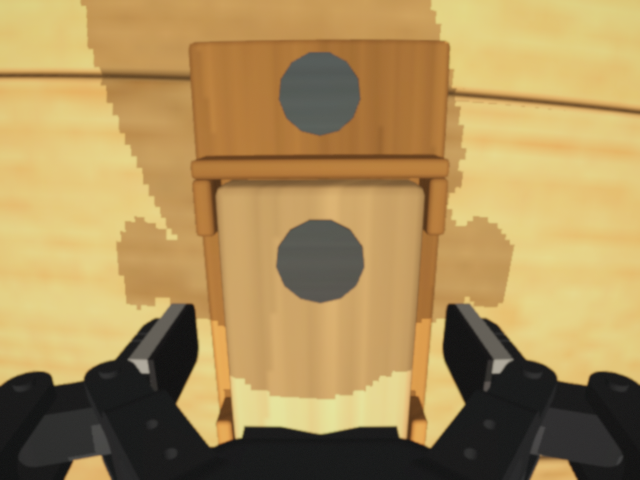

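Request:
{"name": "jog_arm", "arguments": {"claw": [85, 85, 40, 0, 0], "travel": [[0, 0, -0.5], [0, 0, -1.1], [0, 0, -1.1], [0, 0, -1.1], [0, 0, -1.0]], "angular": [[0, 0, 0], [0, 0, 0], [0, 0, 0], [0, 0, 0], [0, 0, 0]]}}

```text
time: 7.85
position: [0.4535, 0.1949, 0.0541]
tcp_rot: [-179.9, 0.1, 93.2]
force: [-0.5, -0.8, 0.2]
gripper_width: 0.032
```

Request:
{"name": "jog_arm", "arguments": {"claw": [0, 0, 0, 0], "travel": [[0, 0, 0], [0, 0, 0.1], [0, 0, 0.2], [0, 0, 0.2]], "angular": [[0, 0, 0], [0, 0, 0], [0, 0, 0], [0, 0, 0]]}}

```text
time: 8.35
position: [0.4535, 0.1949, 0.0443]
tcp_rot: [-179.9, 0.1, 93.2]
force: [-1.1, -0.9, 0.4]
gripper_width: -0.0002
```

Shut, and 12 mm above the face. I'll press down slowly.

Request:
{"name": "jog_arm", "arguments": {"claw": [0, 0, 0, 0, 0], "travel": [[0, 0, 0.1], [0, 0, 0.2], [0, 0, 0.24], [0, 0, 0.28], [0, 0, 0.32]], "angular": [[0, 0, 0], [0, 0, 0], [0, 0, 0], [0, 0, 0], [0, 0, 0]]}}

```text
time: 8.98
position: [0.4537, 0.195, 0.0289]
tcp_rot: [-180.0, 0.0, 93.2]
force: [-0.5, -0.6, 3.0]
gripper_width: 0.0004
```

Request:
{"name": "jog_arm", "arguments": {"claw": [0, 0, 0], "travel": [[0, 0, 0.02], [0, 0, 0.04], [0, 0, 0.06]], "angular": [[0, 0, 0], [0, 0, 0], [0, 0, 0]]}}

```text
time: 9.35
position: [0.4537, 0.195, 0.0258]
tcp_rot: [-180.0, 0.0, 93.2]
force: [-1.7, -0.4, 2.9]
gripper_width: -0.0001
```

Request:
{"name": "jog_arm", "arguments": {"claw": [0, 0, 0], "travel": [[0, 0, 0.02], [0, 0, 0.04], [0, 0, 0.05]], "angular": [[0, 0, 0], [0, 0, 0], [0, 0, 0]]}}

```text
time: 9.72
position: [0.4538, 0.195, 0.024]
tcp_rot: [180.0, 0.0, 93.2]
force: [-5.4, -1.7, 16.7]
gripper_width: -0.0003
```

Request:
{"name": "jog_arm", "arguments": {"claw": [0, 0, 0, 20, 85], "travel": [[0, 0, -0.04], [0, 0, -0.2], [0, 0, -1.2], [0, 0, -2.4], [0, 0, -2.8]], "angular": [[0, 0, 0], [0, 0, 0], [0, 0, 0], [0, 0, 0], [0, 0, 0]]}}

```text
time: 10.35
position: [0.4554, 0.1958, 0.1673]
tcp_rot: [179.7, -0.1, 93.2]
force: [0.1, 0.2, -0.3]
gripper_width: 0.0357
```

```bash
python3 - <<'E'
from go import *
s=bot.capture('wrist')[:,:,::-1]; cv2.imwrite('pics/w9.png',s)
plan(mk([.620,-.139,.059],35,-6.5,.13),Rt(35,-6.5))
E
```

```text
t 10.4 travel [-6.622, 1.432, 0.056] ang [-3.457, -0.308, 0.937] joints [ 23.3  12.3 -12.   65.3  -0.   20.1] F [1.  0.5 1.6] w 0.0433
```

View pics/w9.png

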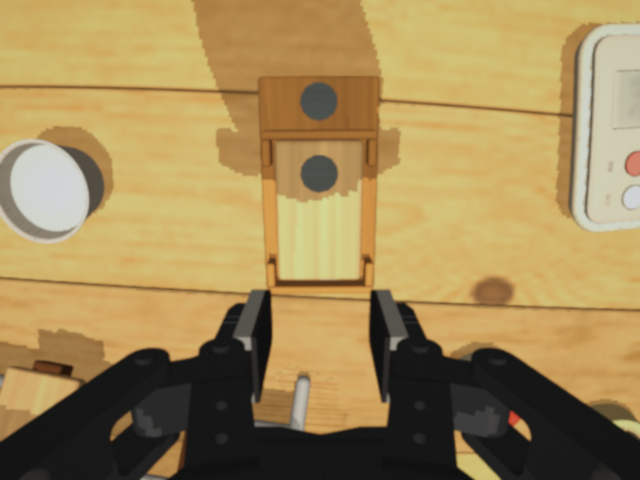

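The round marker sits in its nest, with its disc at (319,173) lined up with the tab disc at (319,101). Next I'll move to the bar marker.

Request:
{"name": "jog_arm", "arguments": {"claw": [85, 85, 85, 85, 85], "travel": [[-1.1, 0.2, -0.2], [-2.2, 0.4, -0.2], [-3.3, 0.7, -0.1], [-4.4, 0.9, 0.0], [-5.5, 1.2, 0.05]], "angular": [[-0.6, -0.05, 0.16], [-1.2, -0.1, 0.32], [-1.8, -0.15, 0.48], [-2.4, -0.2, 0.64], [-2.9, -0.25, 0.8]]}}

```text
time: 11.02
position: [0.5285, -0.0777, 0.161]
tcp_rot: [150.7, 0.5, 84.9]
force: [1.1, -0.1, -0.0]
gripper_width: 0.0848
```

```bash
python3 - <<'E'
from go import *
plan(mk([.620,-.139,.059],35,-6.5,.13),Rt(35,-6.5))
E
```

```text
t 11.03 travel [-1.023, 0.425, 0.144] ang [-0.574, -0.033, 0.143] joints [ -9.3  -1.6 -38.4  23.9   1.6  -3.9] F [ 1.1 -0.1 -0. ] w 0.0848
```

Request:
{"name": "jog_arm", "arguments": {"claw": [85, 85, 85, 85], "travel": [[-0.6, 0.25, 0.08], [-1.02, 0.42, 0.14], [-1.02, 0.42, 0.14], [-1.02, 0.42, 0.14]], "angular": [[-0.3, -0.02, 0.08], [-0.57, -0.03, 0.14], [-0.57, -0.03, 0.14], [-0.57, -0.03, 0.14]]}}

```text
time: 11.52
position: [0.546, -0.1284, 0.1653]
tcp_rot: [145.3, -0.0, 83.6]
force: [0.6, 0.4, -0.2]
gripper_width: 0.0851
```

```bash
python3 - <<'E'
from go import *
plan(mk([.620,-.139,.059],35,-6.5,.13),Rt(35,-6.5))
W=bot.camera_params('wrist'); im=bot.capture('wrist')[:,:,::-1].copy(); cv2.imwrite('pics/w10.png',im)
np.savez('pics/w10.npz',**W)
cv2.imwrite('pics/w10z.png',cv2.resize(im[135:325,255:395],None,fx=3,fy=3,interpolation=cv2.INTER_CUBIC))
E
```

```text
t 11.53 travel [-0.043, 0.005, -0.002] ang [-0.03, -0.009, 0.004] joints [-16.3  -1.  -41.   15.7   5.7  -8.1] F [ 0.6  0.4 -0.2] w 0.0851
```

View pics/w10z.png

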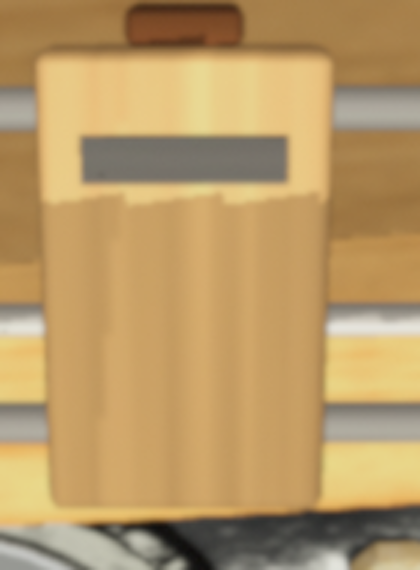

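```bash
python3 - <<'E'
from go import *
W=dict(np.load('pics/w10.npz'))
pts=(np.array([(37,50),(333,50),(320,508),(50,508),(185,160)])+.5)/3-.5+[255,135]
for fr in (0,1):
    x,e=mfit(W,pts,[.62,-.139,.058],free=fr); print(x.round(4),e.round(1))
c=mfit(W,pts,[.62,-.139,.058])[0][:3]
plan(mk(c,35,-6.5,.012),Rt(35,-6.5))
E
```

```text
[ 0.6211 -0.1391  0.0584 -6.5926] [-0.4  0.2  0.4  0.3  0.  -0.1  0.  -0.1 -0.  -0.4]
[ 0.6219 -0.1392  0.0579 -6.5884 35.8997] [-0.1  0.2  0.1  0.3  0.   0.   0.   0.  -0.  -0.5]
t 11.57 travel [-0.053, 0.023, 2.382] ang [-0.028, -0.01, 0.008] joints [-16.3  -1.  -41.   15.7   5.7  -8.2] F [-0.2  0.7  0.3] w 0.0848
```

Request:
{"name": "jog_arm", "arguments": {"claw": [85, 85, 85, 85, 85], "travel": [[-0.05, 0.02, 1.0], [-0.05, 0.02, 1.9], [-0.05, 0.02, 2.4], [-0.05, 0.02, 2.4], [-0.05, 0.02, 2.4]], "angular": [[0, 0, 0], [0, 0, 0], [0, 0, 0], [0, 0, 0], [0, 0, 0]]}}

```text
time: 12.2
position: [0.6148, -0.1383, 0.0682]
tcp_rot: [145.2, -0.0, 83.6]
force: [0.3, -0.1, 0.8]
gripper_width: 0.0849
```

```bash
python3 - <<'E'
from go import *
plan(mk([.6211,-.1391,.0584],35,-6.6,-.010),Rt(35,-6.6))
im=bot.capture('wrist')[:,:,::-1].copy(); cv2.imwrite('pics/w11.png',im)
plan(mk([.6211,-.1391,.0584],35,-6.6,-.010),Rt(35,-6.6))
E
```

```text
t 12.2 travel [-0.003, -0.007, 0.432] ang [-0.022, -0.016, 0.017] joints [-15.1  13.9 -42.4  -0.8   5.   -7.2] F [ 0.3 -0.1  0.8] w 0.0849
t 12.25 travel [0.002, -0.016, 0.439] ang [-0.017, -0.014, 0.017] joints [-15.1  13.9 -42.4  -0.9   5.   -7.2] F [-0.7  0.5 -1.2] w 0.0849
```

View pics/w11.png

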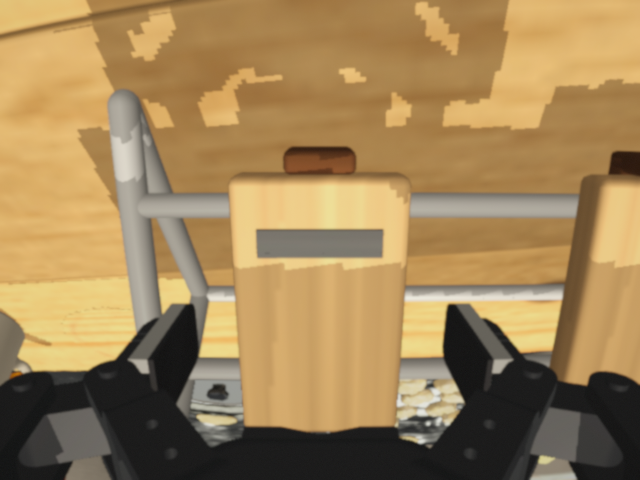

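Request:
{"name": "jog_arm", "arguments": {"claw": [85, 85, 60, 50, 50], "travel": [[0, -0.01, 0.3], [0, -0.01, 0.44], [0, -0.01, 0.44], [0, -0.01, 0.44], [0, -0.01, 0.44]], "angular": [[-0.02, -0.01, 0.02], [-0.02, -0.01, 0.02], [-0.02, -0.01, 0.02], [-0.02, -0.01, 0.02], [-0.02, -0.01, 0.02]]}}

```text
time: 12.88
position: [0.6267, -0.1403, 0.05]
tcp_rot: [145.0, -0.1, 83.4]
force: [-5.4, 1.5, 7.1]
gripper_width: 0.0588
```

Request:
{"name": "jog_arm", "arguments": {"claw": [50, 50], "travel": [[0, 0, 0], [0, 0, 0]], "angular": [[0, 0, 0], [0, 0, 0]]}}

```text
time: 13.12
position: [0.6267, -0.1403, 0.05]
tcp_rot: [145.0, -0.1, 83.4]
force: [-4.8, 0.7, 6.7]
gripper_width: 0.0592
```

Request:
{"name": "jog_arm", "arguments": {"claw": [50, 50, 50, 50, 50], "travel": [[0, 0.02, -0.2], [0, 0.02, -0.5], [0, 0, -1.2], [0, 0, -2.2], [0, 0, -2.4]], "angular": [[0, 0, 0], [0, 0, 0], [0, 0, 0], [0, 0, 0], [0, 0, 0]]}}

```text
time: 13.75
position: [0.558, -0.1326, 0.151]
tcp_rot: [144.8, -0.0, 83.3]
force: [1.3, 0.3, -0.6]
gripper_width: 0.0588
```

```bash
python3 - <<'E'
from go import *
M=Rt(0,14.3)
W=bot.camera_params('wrist');q,C,s=cur();im=bot.capture('wrist')[:,:,::-1].copy(); cv2.imwrite('pics/w12.png',im)
np.savez('pics/w12.npz',q=q,C=C,**W)
cv2.imwrite('pics/w12z.png',cv2.resize(im[170:440,180:460],None,fx=2.5,fy=2.5,interpolation=cv2.INTER_CUBIC))
p=np.array([.4382,-.2065,.085])-M@[0,.0005,-.0107]
plan(p,M); print(p,q)
E
```

```text
t 13.8 travel [-1.75, -2.698, -0.032] ang [3.482, 0.642, -2.029] joints [-16.3   1.2 -41.8  12.2   5.6  -7.9] F [-0.4 -0.  -0.1] w 0.0589
[ 0.43771549 -0.2066235   0.0743    ] [ 0.55800705 -0.13258286  0.15100663]
```

View pics/w12z.png

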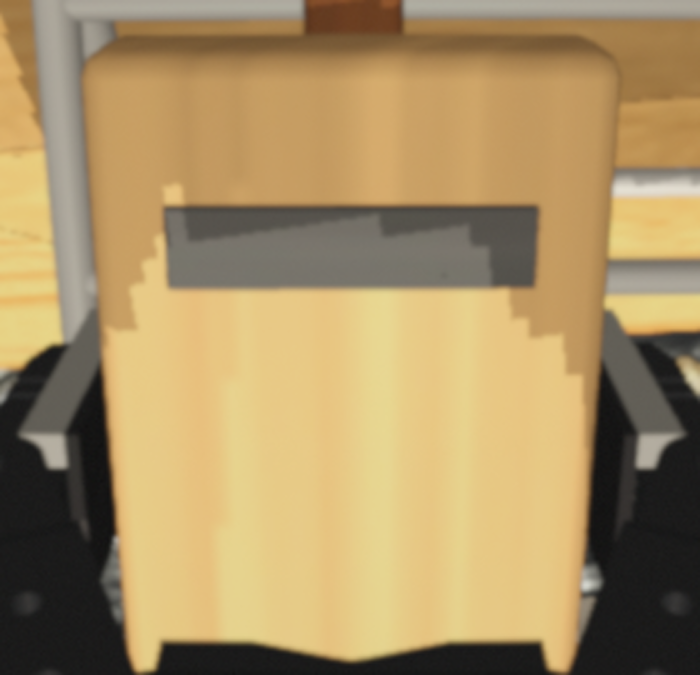

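```bash
python3 - <<'E'
from go import *
D=dict(np.load('pics/w12.npz')); g=lambda u,v:np.array([(u+.5)/2.5-.5+180,(v+.5)/2.5-.5+170])
obs=np.array([g(165,207),g(538,206),g(535,288),g(169,289)])
def P(x,l):
    Rr=R.from_euler('xz',[x[4],x[3]],degrees=True).as_matrix(); l=np.array(l,float); t=np.c_[l[:,1],l[:,0],-l[:,2]]/1000
    return D['q']+(x[:3]+t@Rr.T)@D['C'].T
edge=[(-1,*g(87,110)),(-1,*g(106,380)),(-1,*g(130,660)),(1,*g(616,110)),(1,*g(594,380)),(1,*g(571,660))]
def f(x):
    o=list((proj(P(x,[(-33,-21,16),(-33,21,16),(-23,21,16),(-23,-21,16)]),D)-obs).ravel())
    for s,u,v in edge:
        a,b=proj(P(x,[(-50,s*30,16),(50,s*30,16)]),D); k=(v-a[1])/(b[1]-a[1]); o.append(a[0]+k*(b[0]-a[0])-u)
    return np.r_[o,x[3]*.3,x[4]*.3]
r=least_squares(f,[0,0,-.01,0,0],x_scale=[.01]*3+[1,1]); print(r.x.round(4),r.fun.round(1))
M=Rt(0,14.3)
p=np.array([.4382,-.2065,.085])-M@[0,.002,-.0115]
plan(p,M); print(p)
E
```

```text
[-0.0001  0.0006 -0.0121  0.0625  0.0926] [ 1.1 -0.1 -1.3  0.4 -1.9 -0.1  1.2 -0.5 -1.3  0.  -0.3  1.2  0.8  0.5
  0.   0. ]
t 13.8 travel [-1.761, -2.73, -0.035] ang [3.482, 0.642, -2.029] joints [-16.3   1.2 -41.8  12.2   5.6  -7.9] F [-0.4 -0.  -0.1] w 0.0589
[ 0.43626197 -0.206994    0.0735    ]
```

Request:
{"name": "jog_arm", "arguments": {"claw": [50, 50, 50, 50, 50], "travel": [[-0.4, -0.6, -0.3], [-0.8, -1.3, -0.4], [-1.2, -2.0, -0.3], [-1.6, -2.5, -0.1], [-1.76, -2.72, -0.03]], "angular": [[0.8, 0.14, -0.46], [1.6, 0.29, -0.92], [2.4, 0.43, -1.38], [3.1, 0.57, -1.8], [3.48, 0.64, -2.03]]}}

```text
time: 14.42
position: [0.4365, -0.2077, 0.0686]
tcp_rot: [-179.5, -0.2, 104.4]
force: [-0.1, 0.4, -1.0]
gripper_width: 0.059
```

Request:
{"name": "jog_arm", "arguments": {"claw": [50, 50], "travel": [[0, 0, 0], [0, 0, 0]], "angular": [[0, 0, 0], [0, 0, 0]]}}

```text
time: 14.68
position: [0.437, -0.2064, 0.0704]
tcp_rot: [-179.9, -0.1, 104.3]
force: [-0.7, -0.0, -1.6]
gripper_width: 0.059
```

```bash
python3 - <<'E'
from trayov import *
im=tray_overlay('w13',[.4382,-.2065],14.3,Rt(0,14.3),[0,.001,-.0115])
E
```

```text
t 14.72 travel [-0.009, 0.007, 1.325] ang [-0.012, -0.009, -0.001] joints [-25.3  16.2 -22.5  51.4  -0.  -39.6] F [ 0.5 -0.4 -0.7] w 0.059
[ 0.436995   -0.20644963  0.0703614 ]
```

View pics/w13o.png

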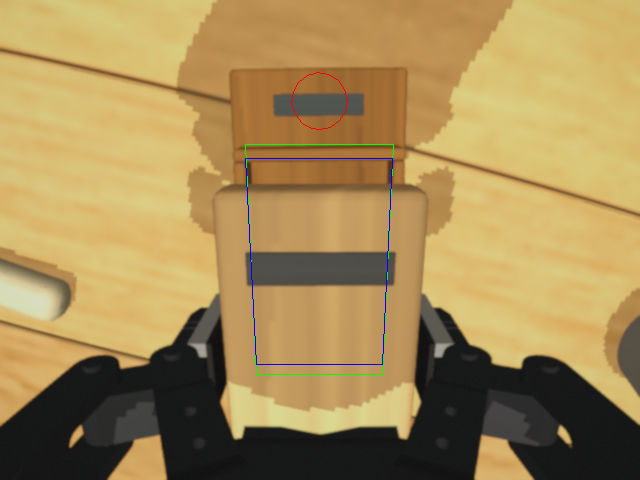

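Request:
{"name": "jog_arm", "arguments": {"claw": [50, 50, 50, 50], "travel": [[0, 0.01, 0.4], [0, 0.01, 0.8], [0, 0.01, 1.08], [0, 0.01, 1.08]], "angular": [[0, 0, 0], [0, 0, 0], [0, 0, 0], [0, 0, 0]]}}

```text
time: 15.22
position: [0.4366, -0.2062, 0.0164]
tcp_rot: [-179.8, -0.1, 104.3]
force: [0.0, 0.3, -1.2]
gripper_width: 0.0593
```

```bash
python3 - <<'E'
from trayov import *
im=tray_overlay('w14',[.4382,-.2065],14.3,Rt(0,14.3),[0,.001,-.0115])
E
```

```text
t 15.28 travel [-0.007, 0.002, 0.248] ang [-0.018, -0.011, 0.001] joints [-25.3  19.9 -26.7  43.6  -0.  -39.6] F [ 0.5 -0.7 -0.2] w 0.0588
[ 0.43663458 -0.20617909  0.01636314]
```

View pics/w14o.png

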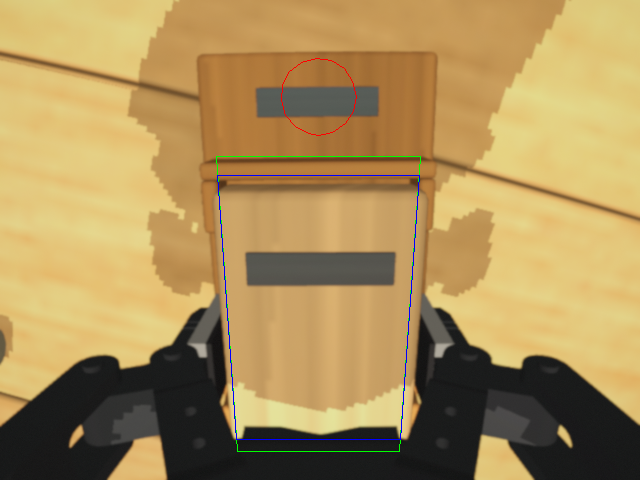

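Request:
{"name": "jog_arm", "arguments": {"claw": [50, 50, 50, 50, 50], "travel": [[-0.02, 0.03, 0.04], [-0.02, 0.03, 0.08], [-0.02, 0.03, 0.13], [-0.02, 0.03, 0.18], [-0.02, 0.03, 0.2]], "angular": [[-0.01, -0.01, 0], [-0.01, -0.01, 0], [-0.01, -0.01, 0], [-0.01, -0.01, 0], [-0.01, -0.01, 0]]}}

```text
time: 15.9
position: [0.4387, -0.2072, 0.0065]
tcp_rot: [-179.9, -0.0, 104.3]
force: [-0.6, 0.1, -1.7]
gripper_width: 0.0592
```

```bash
python3 - <<'E'
from trayov import *
im=tray_overlay('w15',[.4395,-.2070],14.3,Rt(0,14.3),[0,.001,-.0115])
E
```

```text
t 15.95 travel [-0.001, -0.003, 0.039] ang [-0.011, -0.002, 0.001] joints [-25.2  20.8 -27.4  42.   -0.1 -39.6] F [-0.3  1.1 -1.4] w 0.0591
[ 0.4387104  -0.20715567  0.00649021]
```

View pics/w15.png

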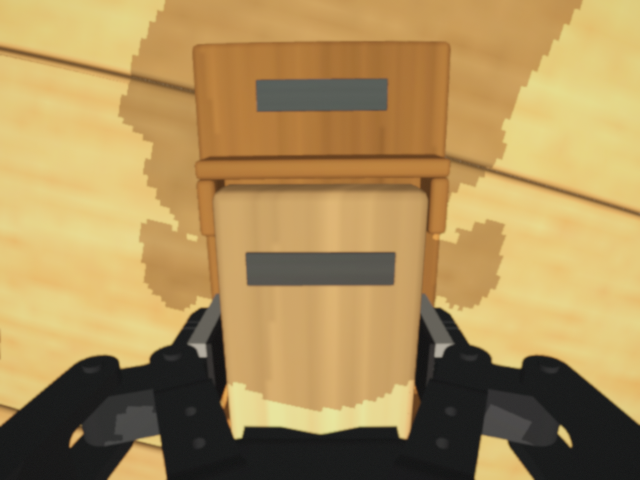

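Request:
{"name": "jog_arm", "arguments": {"claw": [50, 50, 50], "travel": [[0, 0, 0.015], [0, 0, 0.03], [0, 0, 0.045]], "angular": [[0, 0, 0], [0, 0, 0], [0, 0, 0]]}}

```text
time: 16.32
position: [0.4388, -0.2072, 0.0044]
tcp_rot: [-179.9, -0.0, 104.3]
force: [-0.7, -0.7, -0.3]
gripper_width: 0.0589
```

Request:
{"name": "jog_arm", "arguments": {"claw": [50, 50, 50], "travel": [[0, 0, 0.01], [0, 0, 0.02], [0, 0, 0.02]], "angular": [[0, 0, 0], [0, 0, 0], [0, 0, 0]]}}

```text
time: 16.7
position: [0.4388, -0.2072, 0.0034]
tcp_rot: [-179.9, -0.0, 104.3]
force: [0.3, -0.9, -0.6]
gripper_width: 0.0594
```

Request:
{"name": "jog_arm", "arguments": {"claw": [50, 50, 50], "travel": [[0, 0, 0.01], [0, 0, 0.015], [0, 0, 0.015]], "angular": [[0, 0, 0], [0, 0, 0], [0, 0, 0]]}}

```text
time: 17.08
position: [0.4388, -0.2072, 0.0027]
tcp_rot: [-179.9, -0.0, 104.3]
force: [-0.4, 0.0, -1.1]
gripper_width: 0.059
```

```bash
python3 - <<'E'
from go import *
s=bot.capture('scene')[:,:,::-1]; cv2.imwrite('pics/s2.png',cv2.resize(s[300:450,320:480],None,fx=4,fy=4,interpolation=cv2.INTER_CUBIC))
print(cur()[2]['force'],cur()[0])
E
```

```text
[ 0.29995795 -0.08172038 -1.51940156] [ 0.43882481 -0.20721662  0.00269019]
```

View pics/s2.png

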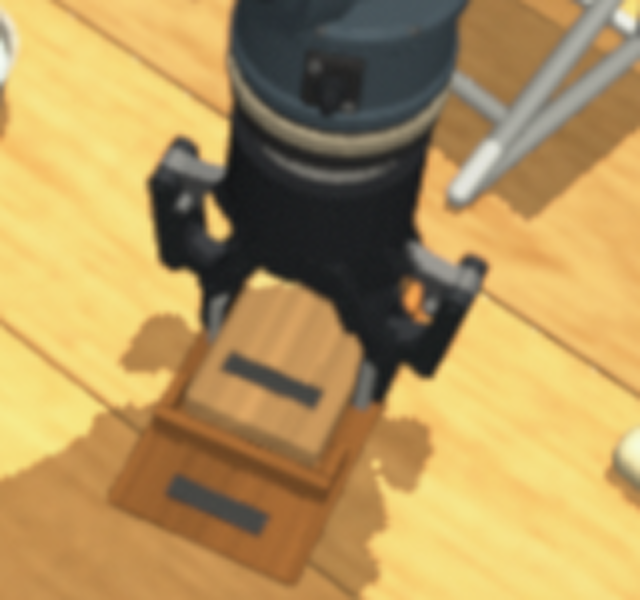

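Request:
{"name": "jog_arm", "arguments": {"claw": [50, 50, 50], "travel": [[0, 0, 0.01], [0, 0, 0.02], [0, 0, 0.02]], "angular": [[0, 0, 0], [0, 0, 0], [0, 0, 0]]}}

```text
time: 17.5
position: [0.4388, -0.2072, 0.0016]
tcp_rot: [-179.9, -0.0, 104.3]
force: [-0.4, -0.9, -1.6]
gripper_width: 0.0589
```

Request:
{"name": "jog_arm", "arguments": {"claw": [50, 50], "travel": [[0, 0, 0.01], [0, 0, 0.01]], "angular": [[0, 0, 0], [0, 0, 0]]}}

```text
time: 17.75
position: [0.4388, -0.2072, 0.0013]
tcp_rot: [-179.9, 0.0, 104.3]
force: [-1.3, -0.1, 2.4]
gripper_width: 0.0591
```

Request:
{"name": "jog_arm", "arguments": {"claw": [50, 50], "travel": [[0, 0, 0.01], [0, 0, 0.01]], "angular": [[0, 0, 0], [0, 0, 0]]}}

```text
time: 18.0
position: [0.4389, -0.2072, 0.0013]
tcp_rot: [-179.9, 0.0, 104.3]
force: [-2.4, 1.0, 10.3]
gripper_width: 0.0587
```

```bash
python3 - <<'E'
from go import *
s=bot.capture('scene')[:,:,::-1]; cv2.imwrite('pics/s3.png',cv2.resize(s[330:430,340:450],None,fx=6,fy=6,interpolation=cv2.INTER_CUBIC))
print(cur()[2]['force'],cur()[0])
E
```

```text
[-2.80479873  1.7948791   9.42692306] [ 0.4388657  -0.20722763  0.00129546]
```

View pics/s3.png

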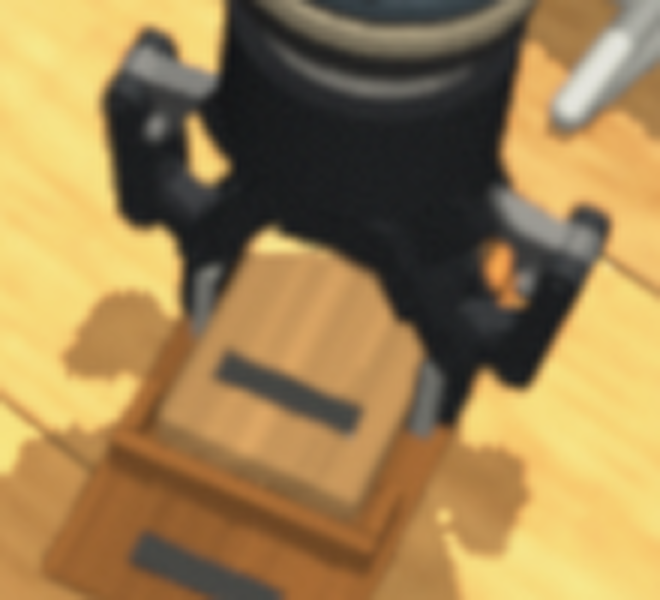

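Request:
{"name": "jog_arm", "arguments": {"claw": [50, 60, 64, 70, 85], "travel": [[0, 0, -0.015], [0, 0, -0.015], [0, 0, -0.015], [0, 0, -0.015], [0, 0, -0.03]], "angular": [[0, 0, 0], [0, 0, 0], [0, 0, 0], [0, 0, 0], [0, 0, 0]]}}

```text
time: 18.68
position: [0.4388, -0.2072, 0.0022]
tcp_rot: [-179.9, -0.0, 104.3]
force: [-0.3, 0.5, -0.7]
gripper_width: 0.0843
```

Request:
{"name": "jog_arm", "arguments": {"claw": [85, 85, 85], "travel": [[0, 0, -0.1], [0, 0, -0.6], [0, 0, -1.2]], "angular": [[0, 0, 0], [0, 0, 0], [0, 0, 0]]}}

```text
time: 19.05
position: [0.4385, -0.207, 0.0628]
tcp_rot: [-179.9, -0.0, 104.3]
force: [-0.5, -0.6, 0.5]
gripper_width: 0.0853
```

```bash
python3 - <<'E'
from go import *
s=bot.capture('wrist')[:,:,::-1]; cv2.imwrite('pics/w16.png',s)
print(cur()[2]['force'],cur()[0],cur()[2]['gripper_width'])
E
```

```text
[0.86477741 0.09118795 3.94403965] [ 0.4404207  -0.20789487  0.06652301] 0.08507565043332181
```

View pics/w16.png

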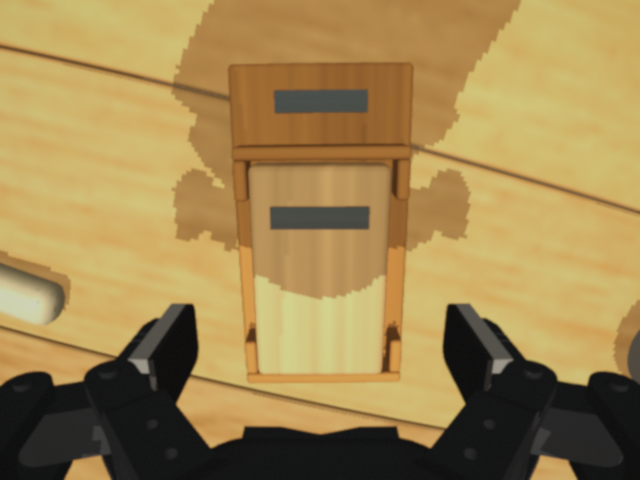

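Request:
{"name": "jog_arm", "arguments": {"claw": [30, 0, 0, 0, 0], "travel": [[0, 0, 0], [0, 0, 0], [0, 0, 0], [0, 0, 0.2], [0, 0, 0.4]], "angular": [[0, 0, 0], [0, 0, 0], [0, 0, 0], [0, 0, 0], [0, 0, 0]]}}

```text
time: 19.73
position: [0.4386, -0.2071, 0.0411]
tcp_rot: [-179.9, -0.0, 104.3]
force: [-0.0, 0.2, 0.4]
gripper_width: 0.0
```

Request:
{"name": "jog_arm", "arguments": {"claw": [0, 0], "travel": [[0, 0, 0], [0, 0, 0]], "angular": [[0, 0, 0], [0, 0, 0]]}}

```text
time: 19.98
position: [0.4388, -0.2072, 0.042]
tcp_rot: [-179.9, -0.0, 104.3]
force: [-0.8, 0.5, 0.6]
gripper_width: 0.0001
```

Request:
{"name": "jog_arm", "arguments": {"claw": [0, 0, 0, 0, 0], "travel": [[0, 0, 0.1], [0, 0, 0.17], [0, 0, 0.22], [0, 0, 0.27], [0, 0, 0.31]], "angular": [[0, 0, 0], [0, 0, 0], [0, 0, 0], [0, 0, 0], [0, 0, 0]]}}

```text
time: 20.6
position: [0.4388, -0.2072, 0.0266]
tcp_rot: [-179.9, -0.0, 104.3]
force: [-1.3, 0.6, 2.8]
gripper_width: -0.0003
```

Request:
{"name": "jog_arm", "arguments": {"claw": [0, 0, 0], "travel": [[0, 0, 0.02], [0, 0, 0.03], [0, 0, 0.04]], "angular": [[0, 0, 0], [0, 0, 0], [0, 0, 0]]}}

```text
time: 20.98
position: [0.4388, -0.2072, 0.0247]
tcp_rot: [-179.9, -0.0, 104.3]
force: [-2.0, 0.4, 2.2]
gripper_width: -0.0003
```

Request:
{"name": "jog_arm", "arguments": {"claw": [0, 0, 0], "travel": [[0, 0, 0.01], [0, 0, 0.02], [0, 0, 0.03]], "angular": [[0, 0, 0], [0, 0, 0], [0, 0, 0]]}}

```text
time: 21.35
position: [0.4389, -0.2073, 0.0239]
tcp_rot: [-179.9, 0.0, 104.3]
force: [-5.5, 1.9, 18.5]
gripper_width: -0.0001
```

Request:
{"name": "jog_arm", "arguments": {"claw": [0, 0, 0, 0, 0], "travel": [[0, 0, -0.05], [0, 0, -0.3], [0, 0, -1.3], [0, 0, -2.5], [0, 0, -3.5]], "angular": [[0, 0, 0], [0, 0, 0], [0, 0, 0], [0, 0, 0], [0, 0, 0]]}}

```text
time: 21.98
position: [0.4393, -0.2072, 0.2012]
tcp_rot: [-180.0, 0.1, 104.3]
force: [0.3, -0.0, -0.1]
gripper_width: -0.0001
```

Request:
{"name": "jog_arm", "arguments": {"claw": [0, 0, 0, 0, 0], "travel": [[0, -1, 0], [0, -1.2, 0], [0, -1.2, 0], [0, -1.2, 0], [0, -1.2, 0]], "angular": [[0, 0, 0], [0, 0, 0], [0, 0, 0], [0, 0, 0], [0, 0, 0]]}}

```text
time: 22.6
position: [0.3816, -0.2218, 0.198]
tcp_rot: [-179.9, -0.0, 104.3]
force: [0.4, -0.8, 0.2]
gripper_width: 0.0002
```

```bash
python3 - <<'E'
from go import *
s=bot.capture('scene')[:,:,::-1]; cv2.imwrite('pics/s4.png',cv2.resize(s[190:450,190:490],None,fx=2.3,fy=2.3,interpolation=cv2.INTER_CUBIC))
t=bot.capture('top')[:,:,::-1]; cv2.imwrite('pics/t4.png',cv2.resize(t[150:350,180:500],None,fx=2.4,fy=2.4,interpolation=cv2.INTER_CUBIC))
w=bot.capture('wrist')[:,:,::-1]; cv2.imwrite('pics/w17.png',w)
print(cur()[2]['joint_vel'],cur()[0])
E
```

```text
[-0.17259063 -0.17605713 -0.17734431  0.02233322 -0.0357019   0.0420759 ] [ 0.38132407 -0.22183585  0.19799024]
```

View pics/s4.png

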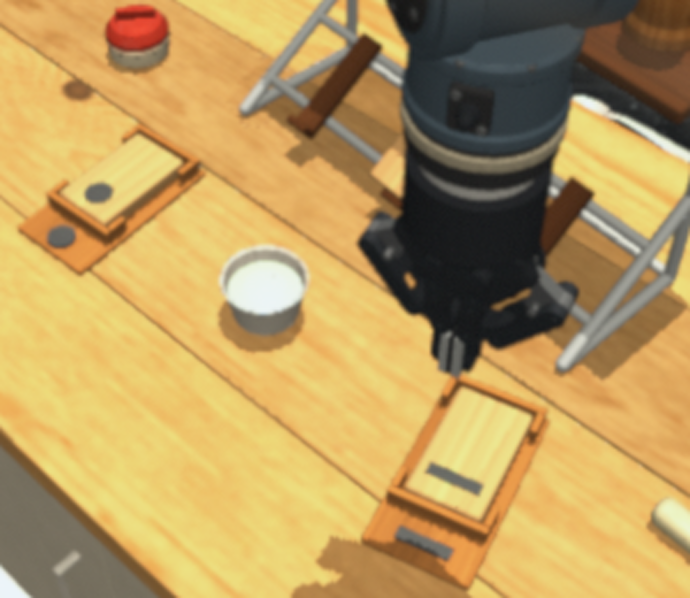

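View pics/t4.png

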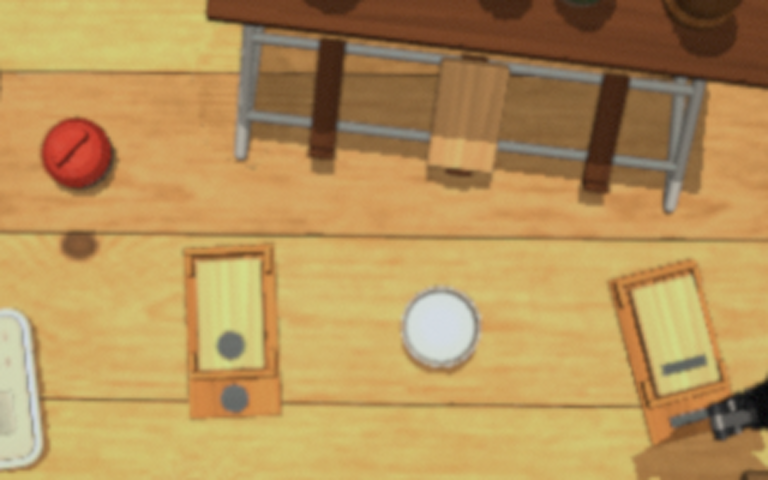

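View pics/w17.png

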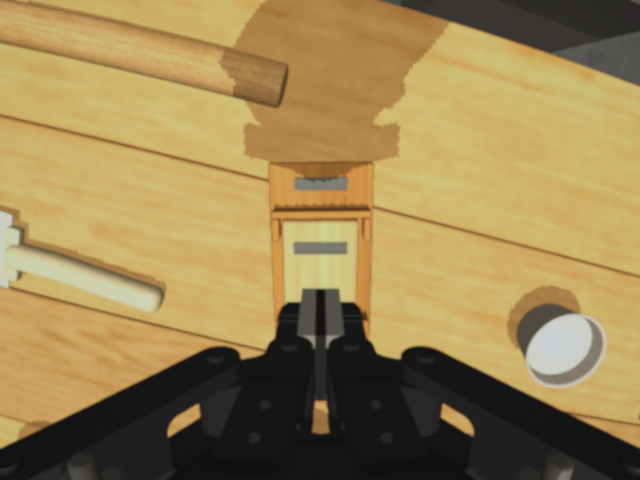

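```bash
python3 -c "
from cell import bot
print(bot.finish_job())"
```

```text
the job is handed in; nothing more can be done
None
```

Both tagged markers are in the trays with the matching tags, face up and pressed down. The job was handed in at about 23 s of the 64 s allowed. I lifted each marker off its rest, laid it level on the tray's raised plate, let go, and pressed the centre of its face with the shut fingers.

**Plates home:** both presses ended on a firm stop at 16.7 N (round) and 18.5 N (bar). The marker faces were then at 24.0 mm and 23.9 mm; a fully home plate puts them at 24 mm. I did not read the plate joints directly.

**Last pictures:** both markers lie inside their guides with the tags matching. The plain marker is still on the middle rest, and the cup and timer show no sign of having moved.

**Did not go as planned:**
- **Fingertips on the tray base:** while I set the bar marker down, the fingertips touched the tray base at about 10 N. I backed off slightly before letting go. By my estimate the marker was within about 0.5 mm of the plate, so any drop was tiny, but I did not measure it.
- **Tray positions:** the wrist camera put the trays 1 to 3 mm from where the fixed cameras had placed them. I corrected for this before lowering each marker.

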